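# Clear the embossing jig, seat its press block over the pin and hold it pressed

## Robot

A 6-joint arm with a two-finger parallel gripper is mounted at the origin on a cart in front of the work surface, level with it; the furniture and walls round the work are solid. World frame = base frame: x ahead of the robot, y to its left, z up, the work surface at z = 0. Lengths are in m, angles in degrees, forces in N, time in s.
With the tool pointing down it reaches from about 0.3 to 0.75 m from the base axis. Payload 8.5 kg.
Tool frame: the origin (TCP) lies on the centre line of the jaws, within the pads' length; the fingertips stand 17 mm ahead of it and the grasp point (between the pads) lies 2 mm behind it (env.tcp_to_tips is the distance from the TCP to the fingertips, in m); z points along the fingers, y is the line along which they close (so a half turn about z gives the same grasp; the last joint's range is limited). The gripper opens to 85 mm and grips with 20 to 120 N. Pads are 22 mm wide; open, the fingers measure 114 mm over their backs; the gripper's body (76 mm by 85 mm) begins 54 mm behind the grasp point. The pads swing forward as they close: fully open they stand 13 mm farther back than shut.
Start: joints at [-77.997, 21.807, 74.336, -0, 83.858, -12.336], TCP at [0.227, -0.501, 0.248] pointing down, gripper open.
Joint ranges: [-178.18, 178.18], [-50.72, 133.34], [12.68, 142.11], [-81.47, 261.47], [9.98, 163.14], [-165.26, 165.26]. Speed limits (degrees/s): [136.94, 136.94, 180, 180, 180, 180].

## Interface

Orientations are given as a 3x3 rotation matrix whose columns are the frame's x, y, z axes.
In Python, from rig import env gives the robot as it stands. The module is installed in compiled form; this text tells all that it offers.
- The arm moves only by the shell command python3 -m pendant 'ROWS' [FORCE]. ROWS is JSON, a list of rows, each a list of 7 numbers: the opening, from 0 (shut) to 1 (fully open), then the shift along the tool's x, y, z in m, then the turn, a rotation vector about the tool's x, y, z in rad. A call has 1 to 5 rows; each row is the pose to reach, as a shift and turn from the pose commanded when the call began, along the tool's axes at that moment; what a row does not reach only later rows make up. A row lasts 1/8 s, in which the tool goes at most 62.5 mm and 10.7 degrees, less where a joint would pass 70% of its speed; a pose out of reach is approached as far as the arm can. A call with a gripper value outside its range is refused whole. The fingers move at their own pace and stop on an object; FORCE is the grip in N (left out, the last holds). Time passes only in rows, so rows that repeat a pose let the fingers close. It gives the time, the measured TCP pose, the force, the opening and the grip force at its end, in the units of the state.
- env.observe(): the state, without advancing time (a new reading comes with each control period).
- env.get_image(name): name is "side" or "top"; returns a dict with "image" (384x512x3 uint8, blue, green, red), "fx", "fy", "cx", "cy" (pixels), "k1" (the pictures are not rectified: a ray, as slopes to the right and down, at radius r is drawn at 1 + k1 r^2 times it, then the intrinsics apply), "pose" (4x4, takes a point from camera to world coordinates). Camera axes: x right, y up, looking along -z (the intrinsics and any distortion apply to the point x, -y, -z); pixel columns grow to the right and rows downward; lengths in m; the calibration is good to about 2 mm. A picture is of the moment at which its call begins. There is no depth.
- env.close_job(): hands the job in; it is judged then, once.
Trained networks look in the newest picture that a camera, given by its name, has taken for a name from the list of things; names that differ only in an ending like _2 or _b are one class to them, and where a whole thing is asked for, a point or a joint stands for the part that bears it (a point fixed in the world has none). Each returns a list of dicts, best first, with "conf" (0 to 1); they miss things now and then, are a little off and sometimes report something else, mostly with a low value. They report only what shows in the picture. A call takes as long as a camera call. They do not tell look-alikes from the thing itself.
- env.find_in(camera, thing): "bbox" ([centre column, centre row, width, height] in pixels, round what is visible of it).
- env.trace(camera, thing): "mask" (384x512 bool, what is visible of it) and "bbox" ([centre column, centre row, width, height] in pixels, round what is visible of it).
- env.tip_of(camera, thing): "centre" ([column, row] in pixels: a listed point, or the origin of a listed thing).
The state is a dict: "time_s": time; "q": joint angles; "qvel": joint speeds; "joint_efforts": joint torques, N m; "position": TCP position; "tool_rot": TCP orientation; "ft_force": force on the tool from outside, world axes, zero at the start; "wrist_torque": the same for the moment, N m; "grip_width": finger opening in m; "gripper_force": force on a finger pad.
Only numpy, scipy, OpenCV 4.12 (cv2) and the standard library are available. Lean on these libraries where they do the work, as an engineer would, in place of code of your own. Each camera call takes 0.05 s, during which the arm holds its last target. There are 200 camera calls.

## Task

The rubber stamp was left standing on the small embossing jig: stand it upright on the lid of the closed ink pad near the front edge of the desk (not the one in the far right corner) and let go of it. Then take the press block by its handle, squared up with the jig, set it down on the tip of the jig's pin about a centimetre off-centre and slide it until its hidden hole drops over the pin; then press it down so that the sprung bed goes fully down. Finish while still gripping the block by its handle and holding it pressed down, and do not disturb the other things on the desk.

Things in the scene. Friction and masses are not known exactly. Their poses are not given: they have to be found in the camera images.
- jig: Embossing jig, fixed: grey base plate 150 (x) x 120 (y) x 10 mm; above it an aluminium spring bed 110 x 86 x 8 mm with a white card, its top 22 mm above the worktop at rest; in its middle one upright steel pin, 12 mm diameter, chamfered to a 7 mm flat tip 32 mm above the worktop (10 mm above the bed at rest). Origin: centre of the base's underside, on the pin's axis; z up.
- pin_tip (a point): Centre of the tip of the jig's pin, 32 mm above the worktop; axes as the jig's.
- bed (a joint): Travel of the jig's spring bed in m: 0 up at rest, 0.004 fully down on its stop. The spring starts to give at about 4 N and takes about 10 N at the stop; the block's weight alone does not push it down.
- press_block: Loose block, 0.22 to 0.35 kg: dark steel plate 90 (x) x 70 (y) x 24 mm with a wooden bar handle on it, 64 (x) x 22 (y) mm, 24 to 60 mm above the underside; grip it across the 22 mm. A blind round hole, 17 mm diameter, 17 mm deep, 2 mm chamfer, opens in the middle of the underside, unseen from above. Origin: centre of the underside, z up. Its long side goes along the jig's; half a turn also fits.
- rubber_stamp: Loose rubber stamp, 0.04 kg, standing upright on the jig's bed beside the pin: wooden foot 22 (x) x 38 (y) x 13 mm, round turned handle 24 mm wide at the waist (14 to 35 mm up) and 32 mm wide above (35 to 72 mm up). Origin: centre of its underside, z up.
- ink_pad: Closed flat tin ink pad near the front edge of the worktop, right of the jig (a second one, far right by the pen pot, is only scenery), 59 (x) x 90 (y) mm, its flat lid 12 mm above the worktop; it does not move. Origin: centre of its underside, z up.
- eraser: Bystander: eraser 22 x 46 x 13 mm. Origin: centre of its underside.
- glue_stick: Bystander: standing glue stick, 26 mm diameter, 90 mm high. Origin: centre of its underside.
- sticky_notes: Bystander: pad of sticky notes 76 x 76 x 13 mm. Origin: centre of its underside.
Things that resemble listed ones, but are neither listed nor needed, are in the scene too. Leave any red look-alike of the rubber_stamp alone.

How it is judged (in metres and radians):
On the way, in this order (a step that is already met when the one before it is completed fails the run):
1. the stamp stands released on the lid of the ink pad (x of rubber_stamp in the frame of ink_pad between -0.024 and 0.024 m and y of rubber_stamp in the frame of ink_pad between -0.035 and 0.035 m and z of rubber_stamp in the frame of ink_pad between 0.008 and 0.018 m and angle between rubber_stamp's own z axis and vertical below 0.1 rad and contact force between rubber_stamp and the fingers below 0.1 N), for 0.2 s.
2. the press block touches the tip of the pin with its underside, its hole 4 to 32 mm off the pin's axis (contact force between press_block and jig above 0.4 N and horizontal distance between press_block and pin_tip between 0.004 and 0.032 m and z of press_block in the frame of jig between 0.028 and 0.037 m), for 0.1 s.
3. the block has dropped over the pin onto the bed (horizontal distance between press_block and pin_tip below 0.004 m and z of press_block in the frame of jig below 0.0245 m), for 0.2 s.
At the end, for the whole second after the job is handed in: Block over the pin (axes within 4 mm), level within 0.08 rad, square with the jig within 0.15 rad, gripped, and the bed held down more than 2.5 of its 4 mm; the stamp stands free and upright on the ink pad's lid, within 24 mm (across) and 35 mm (along) of its centre (all of step 1 and horizontal distance between press_block and pin_tip below 0.004 m and z of press_block in the frame of jig below 0.0205 m and value of joint bed above 0.0025 m and angle between the x axis of press_block and the x axis of jig, either way round below 0.15 rad and angle between press_block's own z axis and vertical below 0.08 rad and contact force between press_block and the fingers above 2 N); the arm keeps its last pose, push and grip.
It fails at once if a bystander (eraser, glue stick, sticky notes) is moved by more than 25 mm (distance of any of eraser, glue_stick, sticky_notes from where it was at the start of the episode above 0.025 m).
It also fails if it takes over 54 s, if anything falls off the work surface, if the arm or the gripper's body presses on something with over 40 N, if the wrist force passes 120 N, or if a joint passes its speed limit or range.

## Working session

There is one attempt and no reset: what is moved stays moved. The work goes in short steps, Python scripts to look and compute and a shell command to move; the robot and the scene stay as the last step left them, time stands still between calls to the robot, and variables do not carry over. Pictures are saved under pics/ and viewed, at most 10 in all, crops included, and the job is handed in when it is done.

```bash
mkdir -p pics; cat > h.py <<'E'
import numpy as np, cv2
from rig import env
def cam(n):
    return env.get_image(n)
def ray(c,uv):
    x,y=(uv[0]-c['cx'])/c['fx'],(uv[1]-c['cy'])/c['fy']
    a,b=x,y
    for _ in range(20):
        s=1+c['k1']*(a*a+b*b); a,b=x/s,y/s
    P=np.array(c['pose']); return P[:3,3],P[:3,:3]@np.array([a,-b,-1])
def onz(c,uv,z):
    o,d=ray(c,uv); return o+d*(z-o[2])/d[2]
def proj(c,p):
    P=np.array(c['pose']); q=P[:3,:3].T@(np.array(p)-P[:3,3])
    a,b=q[0]/-q[2],-q[1]/-q[2]; s=1+c['k1']*(a*a+b*b)
    return np.array([c['fx']*a*s+c['cx'],c['fy']*b*s+c['cy']])
def tri(c1,u1,c2,u2):
    o1,d1=ray(c1,u1);o2,d2=ray(c2,u2)
    s=np.linalg.lstsq(np.c_[d1,-d2],o2-o1,rcond=None)[0]
    return (o1+s[0]*d1+o2+s[1]*d2)/2,np.linalg.norm(o1+s[0]*d1-o2-s[1]*d2)
E
python3 - <<'E'
from h import *
np.set_printoptions(precision=4,suppress=True)
for n in ('top','side'):
    c=cam(n); cv2.imwrite(f'pics/{n}0.png',c['image'])
    print(n,c['fx'],c['k1'],np.array(c['pose'])[:3])
    for t in ('jig','pin_tip','press_block','rubber_stamp','ink_pad'):
        print(t,'tip',[(np.round(d['centre'],1),round(d['conf'],2)) for d in env.tip_of(n,t)][:3],'box',[(np.round(d['bbox'],0),round(d['conf'],2)) for d in env.find_in(n,t)][:3])
print(env.tcp_to_tips,env.observe())
E
```

```text
top 369.5943825103022 -0.09535851313581697 [[-0.0274  0.9847 -0.172   0.4094]
 [-0.9996 -0.0282 -0.0023 -0.0662]
 [-0.0072  0.1719  0.9851  1.2916]]
jig tip [(array([188.1, 208.6]), 0.81), (array([255. , 233.8]), 0.34)] box [(array([187., 208.,  36.,  44.]), 0.84)]
pin_tip tip [(array([187.6, 204.6]), 0.89)] box [(array([189., 206.,  41.,  48.]), 0.63)]
press_block tip [(array([253.7, 230.5]), 0.8)] box [(array([252., 228.,  22.,  27.]), 0.67)]
rubber_stamp tip [(array([183.6, 213.2]), 0.65), (array([197.7, 168.1]), 0.61), (array([152.6, 246.5]), 0.54)] box [(array([182., 216.,  15.,   9.]), 0.64), (array([151., 246.,  10.,   9.]), 0.41), (array([222., 203.,   9.,  14.]), 0.39)]
ink_pad tip [(array([309.4, 214. ]), 0.74)] box [(array([309., 218.,  26.,  22.]), 0.56)]
side 357.03504328086825 0.004954818628421134 [[-0.0992  0.6398 -0.7621 -0.216 ]
 [-0.995  -0.0705  0.0704 -0.0115]
 [-0.0087  0.7653  0.6436  0.7404]]
jig tip [(array([163. , 212.2]), 0.83)] box [(array([163., 212.,  51.,  34.]), 0.96)]
pin_tip tip [(array([158.4, 204.7]), 0.72)] box [(array([160., 211.,  53.,  38.]), 0.
[... 307 characters left out ...]
5., 174.,  15.,  21.]), 0.57)]
ink_pad tip [(array([301.9, 213.5]), 0.87)] box [(array([303., 210.,  42.,  20.]), 0.93)]
0.017 {'time_s': 1.1, 'q': array([-77.9997,  21.8057,  74.3357,   0.0005,  83.8579, -12.3352]), 'qvel': array([ 0.0362,  0.0002,  0.0172, -0.019 ,  0.0445,  0.0379]), 'joint_efforts': array([  0.0008, -44.8328, -23.1461,  -0.0001,   0.0005,   0.    ]), 'position': array([ 0.2266, -0.5011,  0.2483]), 'tool_rot': array([[ 0.9111,  0.4121,  0.    ],
       [ 0.4121, -0.9111, -0.    ],
       [ 0.    ,  0.    , -1.    ]]), 'ft_force': array([-0.4058,  0.1017,  0.6174]), 'wrist_torque': array([ 0.0469, -0.011 , -0.0804]), 'gripper_force': 0.0, 'grip_width': 0.08543254025766937}
```

View pics/top0.png

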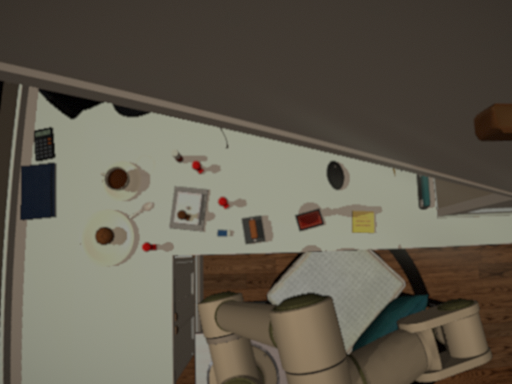

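View pics/side0.png

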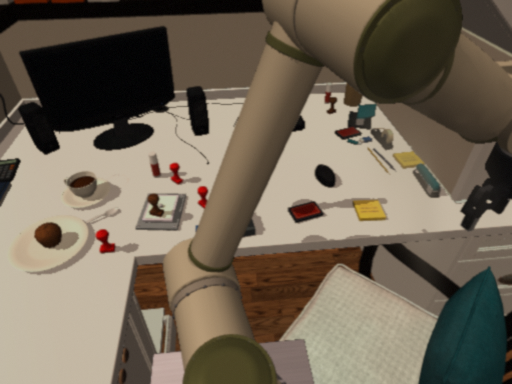

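The top picture shows the jig at (188,208), with the brown stamp on it at (183,214). The press block is at (253,229), the red front ink pad at (310,218), the eraser at (222,233), the glue stick at (179,157) and the notes at (363,222).

Stamp candidates in the top picture are the brown one at (183,214) on the jig, and red ones at (198,167), (223,202) and (149,246). I choose the brown one on the jig bed. Pad candidates are the front one at top (310,218) and the far-right one at side (347,132). I choose the front one.

```bash
python3 - <<'E'
from h import *
np.set_printoptions(precision=4,suppress=True)
ims=[]
C={}
for n,(x0,y0,x1,y1) in (('top',(140,150,340,260)),('side',(90,150,340,260))):
    c=cam(n);C[n]=c
    ims.append(cv2.resize(c['image'][y0:y1,x0:x1],(780,290 if n=='top' else 300) if 0 else None,fx=780/(x1-x0) if n=='side' else 3.4,fy=780/(x1-x0) if n=='side' else 3.4,interpolation=cv2.INTER_CUBIC))
    if n=='top':
        cv2.imwrite('pics/crop_top.png',cv2.resize(c['image'][y0:y1,x0:x1],None,fx=4,fy=4,interpolation=cv2.INTER_CUBIC))
    for t,z in (('jig',0.01),('press_block',.024),('ink_pad',.012),('rubber_stamp',.05)):
        for m in env.trace(n,t)[:3]:
            M=m['mask'].astype(np.uint8)
            ct=max(cv2.findContours(M,0,cv2.CHAIN_APPROX_NONE)[0],key=cv2.contourArea)[:,0]
            P=np.array([onz(c,u,z)[:2] for u in ct])
            r=cv2.minAreaRect((P*1000).astype(np.float32))
            print(n,t,round(m['conf'],2),np.round(m['bbox']),'rect mm',np.round(r[0],1),np.round(r[1],1),round(r[2],1))
for t in ('jig','pin_tip','press_block','ink_pad'):
    a=env.tip_of('top',t);b=env.tip_of('side',t)
    print(t,a and onz(C['top'],a[0]['centre'],{'jig':0,'pin_tip':.032}.get(t,0)), b and onz(C['side'],b[0]['centre'],{'pin_tip':.032}.get(t,0)))
for n in C:
  for d in env.tip_of(n,'rubber_stamp')[:4]: print(n,d['centre'],d['conf'],onz(C[n],d['centre'],.022))
E
```

```text
top jig 0.56 [188. 208.  42.  46.] rect mm [579.3 174.5] [122.2 150. ] 82.4
top press_block 0.92 [253. 230.  23.  28.] rect mm [498.3 -47.7] [90.6 69.1] 7.7
top ink_pad 0.76 [308. 220.  25.  28.] rect mm [ 527.8 -243.4] [57.2 87.4] 15.4
top ink_pad 0.22 [222. 233.  12.   6.] rect mm [490.1  52.8] [38.2 17.2] 88.5
top rubber_stamp 0.61 [220. 201.  10.  11.] rect mm [592.9  51.3] [39.1 28.8] 43.5
side jig 0.73 [161. 210.  52.  38.] rect mm [572.9 177.2] [121.4 156.1] 82.1
side ink_pad 0.71 [304. 213.  34.  21.] rect mm [ 519.9 -242.4] [65.4 92.8] 13.3
side rubber_stamp 0.7 [156. 204.  23.  23.] rect mm [554.4 189.5] [101.3  34.8] 18.6
side rubber_stamp 0.49 [106. 242.  22.  28.] rect mm [432.3 301.6] [99.3 36.3] 24.4
side rubber_stamp 0.46 [175. 175.  14.  19.] rect mm [699. 138.] [109.5  26.2] 9.9
jig [0.5823 0.1708 0.    ] [ 0.5822  0.1762 -0.    ]
pin_tip [0.578  0.1753 0.032 ] [0.5763 0.1846 0.032 ]
press_block [ 0.491  -0.0584  0.    ] [ 0.4968 -0.054   0.    ]
ink_pad [ 0.5371 -0.2528  0.    ] [ 0.5272 -0.2417  0.    ]
top [182.1, 216.6] 0.6 [0.548 0.195 0.022]
top [223.3, 201.0] 0.46 [0.5987 0.0511 0.022 ]
top [150.3, 247.7] 0.45 [0.4433 0.3051 0.022 ]
top [198.7, 169.3] 0.41 [0.7143 0.137  0.022 ]
side [107.8, 249.1] 0.87 [0.4268 0.2998 0.022 ]
side [156.6, 210.8] 0.72 [0.559  0.1873 0.022 ]
side [204.8, 206.6] 0.57 [0.5617 0.0476 0.022 ]
side [174.0, 180.9] 0.44 [0.6934 0.1453 0.022 ]
```

View pics/crop_top.png

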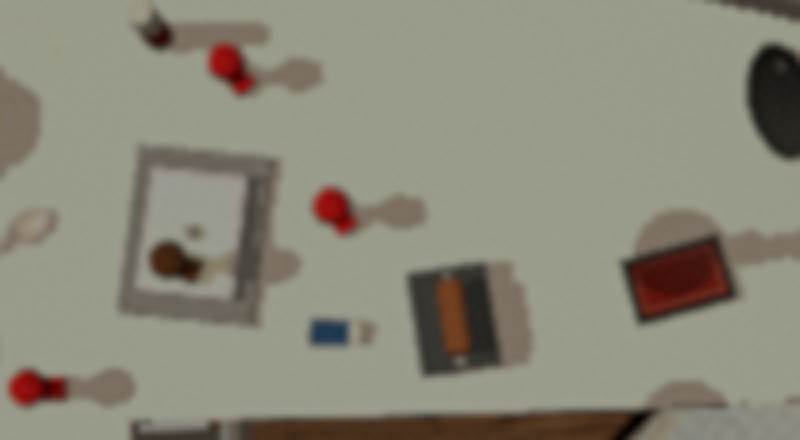

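The crop shows the brown stamp with its head at crop (168,258), the pin tip at (193,232) next to it, and the block handle at (453,315). The red pad at (680,278) is tilted. The brown stamp is the right one, so I'll fit its position from both views.

```bash
python3 - <<'E'
from h import *
from scipy.optimize import least_squares
np.set_printoptions(precision=4,suppress=True)
C={n:cam(n) for n in('top','side')}
ims=[]
B={'top':(172,205,195,226),'side':(143,188,172,222)}
cen={}
for n,(a,b,e,f) in B.items():
    I=C[n]['image'][b:f,a:e].astype(int)
    m=(I[...,2]-I[...,0]>18)&(I[...,2]<110)
    v,u=np.nonzero(m); cen[n]=(u.mean()+a,v.mean()+b); print(n,cen[n],m.sum(),u.min()+a,u.max()+a,v.min()+b,v.max()+b)
    z=cv2.resize(C[n]['image'][b-5:f+5,a-10:e+10],(390,300),interpolation=cv2.INTER_CUBIC); ims.append(z)
def sil(n,x,y,z0,z1,r):
    t=np.linspace(0,6.28,40)
    p=np.array([proj(C[n],(x+r*np.cos(k),y+r*np.sin(k),z)) for z in(z0,z1) for k in t]).astype(np.float32)
    h=cv2.convexHull(p);M=cv2.moments(h);return np.array([M['m10'],M['m01']])/M['m00'],h[:,0].min(0),h[:,0].max(0)
f=lambda q:np.r_[sil('top',*q,.057,.094,.016)[0]-cen['top'],sil('side',*q,.057,.094,.016)[0]-cen['side']]
s=least_squares(f,[.56,.19]);print('stamp xy',s.x,s.fun)
for n in C:
    print(n,sil(n,*s.x,.057,.094,.016))
    for d in env.tip_of(n,'pin_tip'): print(n,'pin',onz(C[n],d['centre'],.032),d['conf'])
cv2.imwrite('pics/st.png',np.hstack(ims))
E
```

```text
top (np.float64(183.58241758241758), np.float64(215.26373626373626)) 91 177 190 208 220
side (np.float64(154.80088495575222), np.float64(205.1769911504425)) 226 147 163 194 221
stamp xy [0.5359 0.1805] [-0.5612  3.1458  0.0406 -2.8297]
top (array([183.0212, 218.4095]), array([177.1329, 213.0202], dtype=float32), array([188.9377, 223.7326], dtype=float32))
top pin [0.5821 0.1715 0.032 ] 0.73
side (array([154.8415, 202.3473]), array([147.7018, 193.5463], dtype=float32), array([161.8672, 211.241 ], dtype=float32))
```

View pics/st.png

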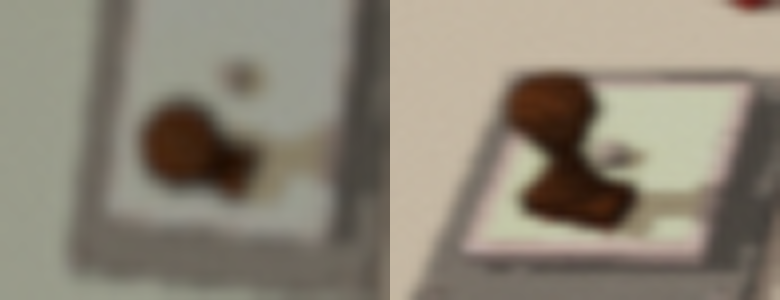

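The left half (top view) shows the round head at px (181.8,214.7) and the foot near (187.5,217.5). In the right half (side view) the head is at (153.1,198.6), the foot at (157,212.3), and it stands upright. I'll triangulate the head.

```bash
python3 - <<'E'
from h import *
np.set_printoptions(precision=4,suppress=True)
C={n:cam(n) for n in('top','side')}
print('tri head',tri(C['top'],(181.8,214.7),C['side'],(153.1,198.6)))
for z in(.075,.08): print(onz(C['top'],(181.8,214.7),z),onz(C['side'],(153.1,198.6),z))
print('foot',onz(C['side'],(156.9,212.3),.028))
# pin tip by eye
print('pin',onz(C['top'],(162+240/9.07,200+78/9.68),.032),onz(C['side'],(133+(615-390)/7.96,183+155/6.82),.032))
# cameras' agreement on jig/pad corners centre
for t in('jig','ink_pad'):
  for n in C:
    for k in range(2):
      for d in env.tip_of(n,t)[:1]: print(t,n,onz(C[n],d['centre'],0))
s=env.observe(); p=s['position'];R=s['tool_rot']
for nm,T in (('stamp',[.551,.186,.2]),):
    print(nm,R.T@(np.array(T)-p))
E
```

```text
tri head (array([0.5481, 0.1851, 0.0792]), np.float64(0.0017117278861495222))
[0.5486 0.1851 0.075 ] [0.553  0.1872 0.075 ]
[0.548  0.1841 0.08  ] [0.5472 0.1858 0.08  ]
foot [0.5462 0.1842 0.028 ]
pin [0.5759 0.1709 0.032 ] [0.5684 0.1731 0.032 ]
jig side [0.5725 0.1703 0.    ]
jig side [0.5725 0.1703 0.    ]
ink_pad top [ 0.537  -0.2457  0.    ]
ink_pad top [ 0.537  -0.2457  0.    ]
ink_pad side [ 0.5167 -0.2334  0.    ]
ink_pad side [ 0.5167 -0.2334  0.    ]
stamp [ 0.5787 -0.4924  0.0483]
```

```bash
python3 -m pendant '[[1,0.05,-0.04,0.01,0,0,0],[1,0.1,-0.08,0.01,0,0,0],[1,0.145,-0.12,0.01,0,0,0],[1,0.19,-0.16,0.01,0,0,0],[1,0.19,-0.16,0.01,0,0,0]]' 30
python3 -m pendant '[[1,0.045,-0.04,0.01,0,0,0],[1,0.09,-0.08,0.01,0,0,0],[1,0.14,-0.12,0.01,0,0,0],[1,0.19,-0.165,0.01,0,0,0],[1,0.19,-0.165,0.01,0,0,0]]'
python3 -m pendant '[[1,0.045,-0.04,0.01,0,0,0],[1,0.09,-0.08,0.02,0,0,0],[1,0.14,-0.12,0.03,0,0,0],[1,0.196,-0.168,0.03,0,0,0],[1,0.196,-0.168,0.03,0,0,0]]'
python3 - <<'E'
from h import *
s=env.observe(); print(s['time_s'],s['position'],s['tool_rot'].T@(np.array([.5485,.1855,.073])-s['position']),s['ft_force'])
E
```

```text
time_s: 3.42
position: [0.3348, -0.2738, 0.2388]
tool_rot: [[0.909, 0.417, 0.0], [0.417, -0.909, 0.0], [0.0, 0.0, -1.0]]
ft_force: [-1.1, -0.3, 0.3]
grip_width: 0.0855
gripper_force: 0.0
time_s: 4.05
position: [0.4399, -0.0461, 0.2283]
tool_rot: [[0.909, 0.416, 0.0], [0.416, -0.909, 0.0], [0.0, 0.0, -1.0]]
ft_force: [-0.4, -1.2, 0.3]
grip_width: 0.0856
gripper_force: 0.0
time_s: 4.68
position: [0.5497, 0.1867, 0.1975]
tool_rot: [[0.91, 0.414, -0.0], [0.414, -0.91, -0.0], [-0.0, 0.0, -1.0]]
ft_force: [0.6, -0.5, 0.0]
grip_width: 0.0857
gripper_force: 0.0
4.675 [0.54971411 0.1866655  0.19752213] [-0.00156533  0.00055589  0.12452242] [ 0.60613815 -0.51429061  0.01015079]
```

```bash
python3 -m pendant '[[1,-0.0015,0.0005,0.05,0,0,0],[1,-0.0015,0.0005,0.1,0,0,0],[1,-0.0015,0.0005,0.115,0,0,0],[1,-0.0015,0.0005,0.1245,0,0,0],[1,-0.0015,0.0005,0.1245,0,0,0]]' 30
python3 -m pendant '[[0,0,0,0,0,0,0],[0,0,0,0,0,0,0],[0,0,0,0,0,0,0],[0,0,0,0,0,0,0],[0,0,0,0,0,0,0]]' 30
```

```text
time_s: 5.3
position: [0.5478, 0.184, 0.0747]
tool_rot: [[0.911, 0.412, 0.001], [0.412, -0.911, 0.0], [0.001, 0.001, -1.0]]
ft_force: [-0.3, 0.0, 1.0]
grip_width: 0.0854
gripper_force: 0.0
time_s: 5.92
position: [0.5474, 0.1846, 0.0743]
tool_rot: [[0.911, 0.412, 0.001], [0.412, -0.911, 0.0], [0.001, 0.0, -1.0]]
ft_force: [-0.2, 1.3, 3.6]
grip_width: 0.0301
gripper_force: 29.4
```

```bash
python3 -m pendant '[[0,0,0,-0.02,0,0,0],[0,0,0,-0.06,0,0,0],[0,0,0,-0.11,0,0,0],[0,0,0,-0.11,0,0,0]]'
python3 -m pendant '[[0,-0.02,0.035,0,0,0,0],[0,-0.045,0.085,0,0,0,0],[0,-0.07,0.135,0,0,0,0],[0,-0.09,0.175,0,0,0,0],[0,-0.1,0.19,0,0,0,0]]'
python3 -m pendant '[[0,-0.02,0.035,0,0,0,0],[0,-0.045,0.085,0,0,0,0],[0,-0.07,0.135,0,0,0,0],[0,-0.09,0.175,0,0,0,0],[0,-0.096,0.191,0,0,0,0]]'
python3 -m pendant '[[0,0,0,0,0,0,0]]'
python3 - <<'E'
from h import *
np.set_printoptions(precision=4,suppress=True)
s=env.observe(); R=s['tool_rot'];print(s['position'],R.T@(np.array([.526,-.243,.0643])-s['position']))
ims=[]
for n in('top','side'):
    c=cam(n);u,v=(308,218) if n=='top' else (304,205)
    ims.append(cv2.resize(c['image'][v-40:v+40,u-40:u+40],(390,390),interpolation=cv2.INTER_CUBIC))
    for m in env.trace(n,'ink_pad')[:1]:
        ct=max(cv2.findContours(m['mask'].astype(np.uint8),0,cv2.CHAIN_APPROX_NONE)[0],key=cv2.contourArea)[:,0]
        r=cv2.minAreaRect(np.array([onz(c,w,.012)[:2]*1000 for w in ct]).astype(np.float32));print(n,r)
cv2.imwrite('pics/pad.png',np.hstack(ims))
E
```

```text
time_s: 6.42
position: [0.5483, 0.1846, 0.1871]
tool_rot: [[0.911, 0.412, 0.007], [0.412, -0.911, 0.001], [0.006, 0.002, -1.0]]
ft_force: [0.3, 0.1, -0.8]
grip_width: 0.0301
gripper_force: 29.7
time_s: 7.05
position: [0.5337, -0.0319, 0.1825]
tool_rot: [[0.912, 0.41, -0.002], [0.41, -0.912, 0.0], [-0.002, -0.001, -1.0]]
ft_force: [0.5, 0.7, -0.3]
grip_width: 0.0298
gripper_force: 29.8
time_s: 7.68
position: [0.5252, -0.2448, 0.1828]
tool_rot: [[0.912, 0.411, -0.001], [0.411, -0.912, 0.001], [-0.001, -0.002, -1.0]]
ft_force: [-0.0, 0.5, 0.5]
grip_width: 0.0301
gripper_force: 29.8
time_s: 7.8
position: [0.5256, -0.2431, 0.1831]
tool_rot: [[0.911, 0.412, -0.001], [0.412, -0.911, 0.001], [-0.0, -0.001, -1.0]]
ft_force: [0.5, 1.9, -0.6]
grip_width: 0.0298
gripper_force: 29.8
[ 0.5256 -0.2431  0.1831] [0.0005 0.0002 0.1188]
top ((513.8222045898438, -268.4522705078125), (34.75886154174805, 13.896857261657715), 88.22945404052734)
side ((521.1757202148438, -242.8766632080078), (69.32343292236328, 95.8599624633789), 13.57645034790039)
```

View pics/pad.png

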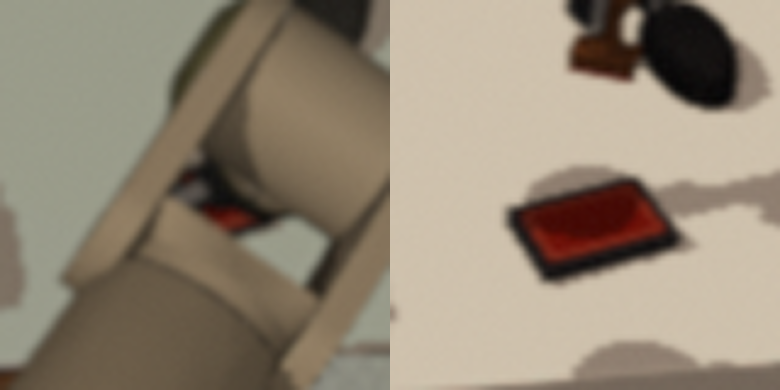

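The right half shows the stamp held upright, with its foot at about (604,60) in the crop, above and clear of the pad at (597,228). In the left half the arm hides the pad. Now I'll lower it.

```bash
python3 -m pendant '[[0,0,0,0.05,0,0,0],[0,0,0,0.095,0,0,0],[0,0,0,0.11,0,0,0],[0,0,0,0.115,0,0,0],[0,0,0,0.116,0,0,0]]'
python3 -m pendant '[[0,0,0,0.001,0,0,0],[0,0,0,0.001,0,0,0]]'
python3 -m pendant '[[0,0,0,0.001,0,0,0],[0,0,0,0.001,0,0,0]]'
```

```text
time_s: 8.62
position: [0.5263, -0.2437, 0.0691]
tool_rot: [[0.911, 0.412, 0.002], [0.412, -0.911, -0.001], [0.001, 0.002, -1.0]]
ft_force: [0.9, -0.4, -0.9]
grip_width: 0.0301
gripper_force: 29.8
time_s: 8.88
position: [0.5258, -0.2437, 0.0675]
tool_rot: [[0.911, 0.412, 0.001], [0.412, -0.911, -0.001], [0.001, 0.001, -1.0]]
ft_force: [-1.1, 0.4, -0.1]
grip_width: 0.0301
gripper_force: 29.8
time_s: 9.12
position: [0.5256, -0.2435, 0.0659]
tool_rot: [[0.911, 0.412, 0.0], [0.412, -0.911, -0.0], [0.0, 0.0, -1.0]]
ft_force: [0.6, 0.3, -0.8]
grip_width: 0.0299
gripper_force: 29.8
```

```bash
python3 -m pendant '[[0,0,0,0.001,0,0,0],[0,0,0,0.001,0,0,0]]'
python3 -m pendant '[[0,0,0,0.001,0,0,0],[0,0,0,0.001,0,0,0]]'
python3 - <<'E'
from h import *
c=cam('side');u,v=(304,205)
cv2.imwrite('pics/down.png',cv2.resize(c['image'][v-35:v+30,u-35:u+35],(490,455),interpolation=cv2.INTER_CUBIC))
E
```

```text
time_s: 9.38
position: [0.5255, -0.2435, 0.0647]
tool_rot: [[0.911, 0.412, -0.0], [0.412, -0.911, 0.0], [-0.0, -0.0, -1.0]]
ft_force: [-0.6, 0.0, 0.3]
grip_width: 0.0301
gripper_force: 29.8
time_s: 9.62
position: [0.5259, -0.2434, 0.0644]
tool_rot: [[0.911, 0.412, 0.001], [0.412, -0.911, -0.0], [0.001, 0.001, -1.0]]
ft_force: [0.2, 2.0, 4.6]
grip_width: 0.03
gripper_force: 30.1
```

View pics/down.png

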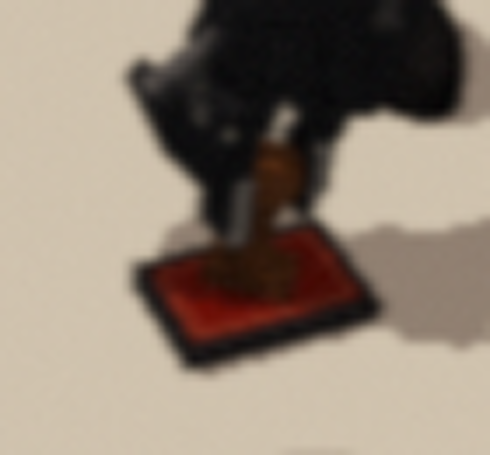

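The stamp stands at about (255,265) in the crop, well inside the lid, and there is contact force. I'll release it and lift.

```bash
python3 -m pendant '[[1,0,0,0,0,0,0],[1,0,0,0,0,0,0],[1,0,0,0,0,0,0],[1,0,0,0,0,0,0]]'
python3 -m pendant '[[1,0,0,-0.03,0,0,0],[1,0,0,-0.08,0,0,0],[1,0,0,-0.13,0,0,0],[1,0,0,-0.14,0,0,0]]'
python3 - <<'E'
from h import *
np.set_printoptions(precision=4,suppress=True)
cc=[]
for n in('side','top'):
    c=cam(n)
    for t,z in(('press_block',.024),('rubber_stamp',.012),('jig',.01)):
      for m in env.trace(n,t)[:4]:
        ct=max(cv2.findContours(m['mask'].astype(np.uint8),0,cv2.CHAIN_APPROX_NONE)[0],key=cv2.contourArea)[:,0]
        r=cv2.minAreaRect(np.array([onz(c,w,z)[:2]*1000 for w in ct]).astype(np.float32));print(n,t,round(m['conf'],2),np.round(m['bbox']),np.round(r[0],1),np.round(r[1],1),round(r[2],1))
    u,v=(285,215) if n=='side' else (270,215)
    cc.append(cv2.resize(c['image'][v-35:v+35,u-70:u+70],(780,295) if 0 else (560,280),interpolation=cv2.INTER_CUBIC))
cv2.imwrite('pics/rel.png',np.vstack(cc))
s=env.observe();R=s['tool_rot'];print(s['position'],R.T@(np.array([.498,-.048,.16])-s['position']))
E
```

```text
time_s: 10.18
position: [0.5255, -0.2435, 0.0637]
tool_rot: [[0.911, 0.412, -0.0], [0.412, -0.911, 0.0], [-0.0, -0.0, -1.0]]
ft_force: [0.2, -0.2, 0.3]
grip_width: 0.0854
gripper_force: 0.0
time_s: 10.68
position: [0.5264, -0.244, 0.2073]
tool_rot: [[0.911, 0.412, 0.005], [0.412, -0.911, -0.004], [0.003, 0.005, -1.0]]
ft_force: [0.5, 0.2, -0.2]
grip_width: 0.0857
gripper_force: 0.0
side press_block 0.97 [243. 221.  30.  34.] [494.8 -47.6] [132.1  69.9] 5.1
side rubber_stamp 0.78 [306. 203.  17.  25.] [ 565.2 -253.6] [ 38.3 102.6] 70.8
side rubber_stamp 0.67 [104. 241.  13.  24.] [470.1 327.2] [94.7 34.2] 12.6
side rubber_stamp 0.62 [203. 198.  12.  21.] [616.8  54.7] [110.1  32.6] 4.3
side rubber_stamp 0.56 [176. 176.  11.  23.] [745.7 146.8] [108.7  31.5] 9.9
side jig 0.69 [175. 213.  23.  34.] [567.8 139.6] [ 50.9 157.7] 84.6
top press_block 0.92 [254. 230.  21.  30.] [498.4 -48.3] [89.7 68.4] 8.3
top rubber_stamp 0.54 [198. 166.  14.  15.] [729.  141.1] [52.4 30.4] 43.6
top rubber_stamp 0.51 [221. 203.  11.  13.] [596.7  54.9] [31.6 35.7] 89.2
top rubber_stamp 0.48 [149. 246.  12.   8.] [447.9 314.5] [46.4 31. ] 89.0
top jig 0.77 [191. 208.  37.  46.] [579.5 174.8] [121.4 150.6] 82.7
[ 0.5253 -0.2433  0.2026] [ 0.0556 -0.1892  0.0429]
```

View pics/rel.png

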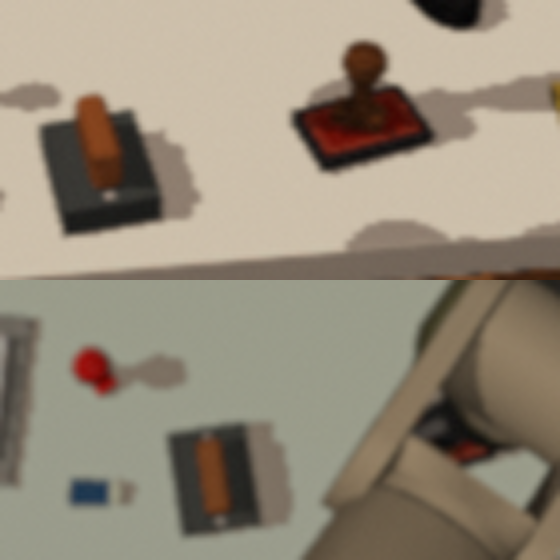

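The side view shows the stamp upright and free on the pad, with its head at (365,60) in the crop. The block handle is clear at (100,140), and in the top view it is at (213,475). Next I'll go to the block.

```bash
python3 -m pendant '[[1,0.014,-0.047,0,0,0,0.1],[1,0.028,-0.095,0.01,0,0,0.2],[1,0.042,-0.14,0.03,0,0,0.284],[1,0.0556,-0.189,0.043,0,0,0.284],[1,0.0556,-0.189,0.043,0,0,0.284]]'
python3 -m pendant '[[1,0,0,0,0,0,0]]'
python3 - <<'E'
from h import *
np.set_printoptions(precision=4,suppress=True)
s=env.observe();R=s['tool_rot'];print(s['position'],np.degrees(np.arctan2(R[1,0],R[0,0])),R.T@(np.array([.4984,-.048,.046])-s['position']))
E
```

```text
time_s: 11.7
position: [0.497, -0.0455, 0.1596]
tool_rot: [[0.99, 0.144, -0.003], [0.144, -0.99, 0.001], [-0.003, -0.002, -1.0]]
ft_force: [0.3, -0.8, -0.4]
grip_width: 0.085
gripper_force: 0.0
time_s: 11.82
position: [0.4986, -0.0487, 0.1608]
tool_rot: [[0.99, 0.141, 0.0], [0.141, -0.99, -0.0], [0.0, 0.0, -1.0]]
ft_force: [-0.1, -0.2, -0.3]
grip_width: 0.0855
gripper_force: 0.0
[ 0.4986 -0.0487  0.1608] 8.090340185032488 [-0.0001 -0.0008  0.1148]
```

```bash
python3 -m pendant '[[1,0,0,0.05,0,0,0],[1,0,0,0.09,0,0,0],[1,0,0,0.11,0,0,0],[1,0,0,0.115,0,0,0],[1,0,0,0.115,0,0,0]]' 70
python3 -m pendant '[[0,0,0,0,0,0,0],[0,0,0,0,0,0,0],[0,0,0,0,0,0,0],[0,0,0,0,0,0,0],[0,0,0,0,0,0,0]]' 70
python3 -m pendant '[[0,0,0,0,0,0,0]]'
```

```text
time_s: 12.45
position: [0.4988, -0.0492, 0.0462]
tool_rot: [[0.99, 0.139, 0.001], [0.139, -0.99, -0.0], [0.001, 0.0, -1.0]]
ft_force: [-0.4, -0.3, -0.1]
grip_width: 0.0857
gripper_force: 0.0
time_s: 13.08
position: [0.4985, -0.0484, 0.0463]
tool_rot: [[0.99, 0.14, 0.001], [0.14, -0.99, -0.0], [0.001, 0.0, -1.0]]
ft_force: [-1.2, -0.6, 5.4]
grip_width: 0.0213
gripper_force: 69.9
time_s: 13.2
position: [0.4986, -0.0484, 0.0463]
tool_rot: [[0.99, 0.14, 0.001], [0.14, -0.99, -0.0], [0.001, 0.0, -1.0]]
ft_force: [-1.0, 0.8, 5.1]
grip_width: 0.0216
gripper_force: 69.9
```

```bash
python3 -m pendant '[[0,0,0,-0.02,0,0,0],[0,0,0,-0.06,0,0,0],[0,0,0,-0.1,0,0,0],[0,0,0,-0.11,0,0,0],[0,0,0,-0.11,0,0,0]]'
python3 -m pendant '[[0,0.015,-0.03,0,0,0,0],[0,0.035,-0.075,0,0,0,0.07],[0,0.055,-0.12,0,0,0,0.14],[0,0.075,-0.16,0,0,0,0.21],[0,0.09,-0.19,0,0,0,0.27]]'
python3 -m pendant '[[0,0.015,-0.016,0,0,0,0],[0,0.015,-0.016,0,0,0,0],[0,0.015,-0.016,0,0,0,0]]'
python3 - <<'E'
from h import *
np.set_printoptions(precision=4,suppress=True)
s=env.observe();R=s['tool_rot'];print(s['position'],np.degrees(np.arctan2(R[1,0],R[0,0])),R.T@(np.array([.5685,.1761,.0463+.05])-s['position']),s['ft_force'])
E
```

```text
time_s: 13.82
position: [0.498, -0.0483, 0.1551]
tool_rot: [[0.99, 0.14, -0.001], [0.14, -0.99, 0.0], [-0.001, -0.0, -1.0]]
ft_force: [0.4, -0.7, -3.2]
grip_width: 0.021
gripper_force: 69.2
time_s: 14.45
position: [0.5603, 0.1541, 0.1532]
tool_rot: [[0.992, -0.13, -0.004], [-0.13, -0.992, -0.0], [-0.004, 0.001, -1.0]]
ft_force: [-0.6, -1.2, -4.3]
grip_width: 0.0209
gripper_force: 69.1
time_s: 14.82
position: [0.5769, 0.1658, 0.1543]
tool_rot: [[0.992, -0.129, -0.003], [-0.129, -0.992, -0.0], [-0.003, 0.001, -1.0]]
ft_force: [1.2, -0.9, -4.1]
grip_width: 0.0211
gripper_force: 69.3
[0.5769 0.1658 0.1543] -7.415041293281593 [-0.0095 -0.0092  0.058 ] [ 1.1978 -0.9273 -4.0833]
```

```bash
python3 -m pendant '[[0,-0.0095,-0.0092,0.03,0,0,0],[0,-0.0095,-0.0092,0.055,0,0,0],[0,-0.0095,-0.0092,0.067,0,0,0],[0,-0.0095,-0.0092,0.071,0,0,0],[0,-0.0095,-0.0092,0.071,0,0,0]]'
python3 -m pendant '[[0,0,0,0.001,0,0,0],[0,0,0,0.002,0,0,0],[0,0,0,0.002,0,0,0]]'
python3 - <<'E'
from h import *
c=cam('side');u,v=160,205
cv2.imwrite('pics/touch.png',cv2.resize(c['image'][v-40:v+40,u-50:u+50],(700,560),interpolation=cv2.INTER_CUBIC))
E
```

```text
time_s: 15.45
position: [0.5698, 0.1764, 0.0853]
tool_rot: [[0.992, -0.129, 0.001], [-0.129, -0.992, 0.0], [0.001, -0.0, -1.0]]
ft_force: [-1.0, 0.4, -3.3]
grip_width: 0.0212
gripper_force: 69.3
time_s: 15.82
position: [0.5695, 0.1766, 0.083]
tool_rot: [[0.992, -0.129, 0.0], [-0.129, -0.992, 0.0], [0.0, -0.0, -1.0]]
ft_force: [0.1, -0.3, -2.5]
grip_width: 0.021
gripper_force: 69.3
```

View pics/touch.png

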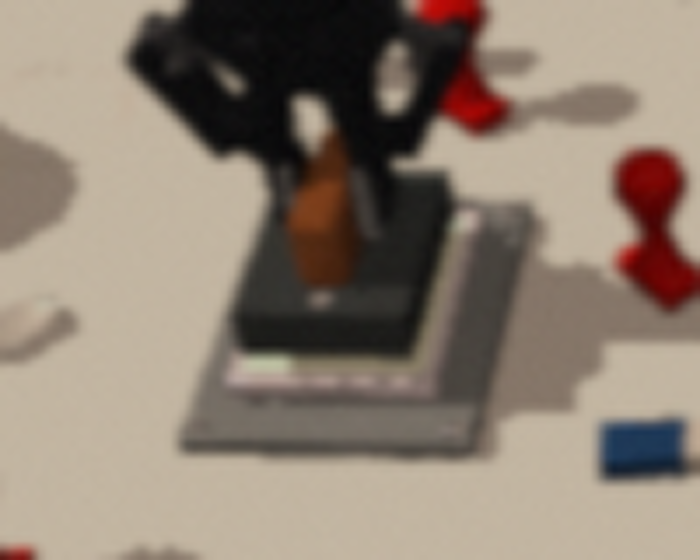

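The block is square over the jig and shifted slightly toward the robot, with its front lower edge at about (325,350) in the crop. All bystanders are undisturbed. I'll creep down to touch the pin.

```bash
python3 -m pendant '[[0,0,0,0.001,0,0,0],[0,0,0,0.002,0,0,0],[0,0,0,0.002,0,0,0]]'
python3 -m pendant '[[0,0,0,0.001,0,0,0],[0,0,0,0.002,0,0,0],[0,0,0,0.002,0,0,0]]'
python3 -m pendant '[[0,0,0,0.001,0,0,0],[0,0,0,0.001,0,0,0]]'
```

```text
time_s: 16.25
position: [0.5694, 0.1766, 0.0807]
tool_rot: [[0.992, -0.129, -0.0], [-0.129, -0.992, -0.0], [-0.0, 0.0, -1.0]]
ft_force: [0.4, 0.6, -3.8]
grip_width: 0.021
gripper_force: 69.3
time_s: 16.62
position: [0.5694, 0.1766, 0.0787]
tool_rot: [[0.992, -0.129, -0.0], [-0.129, -0.992, -0.0], [-0.0, 0.0, -1.0]]
ft_force: [0.4, 0.9, -2.7]
grip_width: 0.0206
gripper_force: 69.3
time_s: 16.88
position: [0.5696, 0.1767, 0.0782]
tool_rot: [[0.992, -0.129, 0.0], [-0.129, -0.992, 0.0], [0.0, -0.0, -1.0]]
ft_force: [-0.9, 0.7, -0.0]
grip_width: 0.021
gripper_force: 70.0
```

```bash
python3 -m pendant '[[0,0,0,0.0005,0,0,0],[0,0,0,0.0005,0,0,0],[0,0,0,0.0005,0,0,0]]'
python3 -m pendant '[[0,0.003,0,0,0,0,0],[0,0.003,0,0,0,0,0]]'
python3 -m pendant '[[0,0.002,0,0,0,0,0],[0,0.002,0,0,0,0,0]]'
python3 -m pendant '[[0,0.002,0,0,0,0,0],[0,0.002,0,0,0,0,0]]'
```

```text
time_s: 17.25
position: [0.5696, 0.1766, 0.0781]
tool_rot: [[0.992, -0.129, 0.001], [-0.129, -0.992, 0.0], [0.001, -0.0, -1.0]]
ft_force: [-2.7, -1.3, 4.9]
grip_width: 0.0208
gripper_force: 70.5
time_s: 17.5
position: [0.5724, 0.1764, 0.0778]
tool_rot: [[0.992, -0.129, 0.0], [-0.129, -0.992, 0.0], [0.0, -0.0, -1.0]]
ft_force: [-3.1, 0.3, 5.1]
grip_width: 0.0211
gripper_force: 70.3
time_s: 17.75
position: [0.5747, 0.176, 0.0772]
tool_rot: [[0.992, -0.129, 0.001], [-0.129, -0.992, 0.0], [0.001, -0.0, -1.0]]
ft_force: [0.8, 0.5, -1.8]
grip_width: 0.0207
gripper_force: 69.6
time_s: 18.0
position: [0.5765, 0.1756, 0.0769]
tool_rot: [[0.992, -0.129, -0.0], [-0.129, -0.992, -0.0], [-0.0, 0.0, -1.0]]
ft_force: [-0.4, -0.1, -3.3]
grip_width: 0.0213
gripper_force: 69.5
```

```bash
python3 -m pendant '[[0,0.002,0,0,0,0,0],[0,0.0035,0,0.0,0,0,0],[0,0.0035,0,0.001,0,0,0],[0,0.0035,0,0.002,0,0,0],[0,0.0035,0,0.002,0,0,0]]'
python3 -m pendant '[[0,0,0,0.001,0,0,0],[0,0,0,0.002,0,0,0],[0,0,0,0.002,0,0,0]]'
```

```text
time_s: 18.62
position: [0.5798, 0.1753, 0.0752]
tool_rot: [[0.992, -0.129, -0.0], [-0.129, -0.992, -0.0], [-0.0, 0.0, -1.0]]
ft_force: [1.1, 0.1, -3.4]
grip_width: 0.0212
gripper_force: 69.5
time_s: 19.0
position: [0.5798, 0.1753, 0.0732]
tool_rot: [[0.992, -0.129, -0.0], [-0.129, -0.992, 0.0], [-0.0, 0.0, -1.0]]
ft_force: [-0.2, -0.3, -3.5]
grip_width: 0.0206
gripper_force: 69.5
```

```bash
python3 -m pendant '[[0,0,0,0.001,0,0,0],[0,0,0,0.002,0,0,0],[0,0,0,0.003,0,0,0],[0,0,0,0.004,0,0,0],[0,0,0,0.004,0,0,0]]'
python3 -m pendant '[[0,0,0,0.001,0,0,0],[0,0,0,0.001,0,0,0],[0,0,0,0.001,0,0,0]]'
```

```text
time_s: 19.62
position: [0.5799, 0.1753, 0.0692]
tool_rot: [[0.992, -0.129, -0.0], [-0.129, -0.992, 0.0], [-0.0, 0.0, -1.0]]
ft_force: [-0.4, -0.4, -3.1]
grip_width: 0.0212
gripper_force: 69.5
time_s: 20.0
position: [0.5799, 0.1753, 0.0683]
tool_rot: [[0.992, -0.129, 0.0], [-0.129, -0.992, 0.0], [0.0, -0.0, -1.0]]
ft_force: [-0.2, 0.6, -3.1]
grip_width: 0.0211
gripper_force: 69.5
```

```bash
python3 -m pendant '[[0,0,0,0.001,0,0,0],[0,0,0,0.002,0,0,0],[0,0,0,0.002,0,0,0]]'
python3 -m pendant '[[0,0,0,0.001,0,0,0],[0,0,0,0.002,0,0,0],[0,0,0,0.002,0,0,0]]'
python3 -m pendant '[[0,0,0,0.001,0,0,0],[0,0,0,0.001,0,0,0],[0,0,0,0.001,0,0,0]]'
```

```text
time_s: 20.38
position: [0.5799, 0.1753, 0.0667]
tool_rot: [[0.992, -0.129, 0.0], [-0.129, -0.992, 0.0], [0.0, -0.0, -1.0]]
ft_force: [-1.2, 0.0, 3.2]
grip_width: 0.0209
gripper_force: 70.1
time_s: 20.75
position: [0.58, 0.1753, 0.0647]
tool_rot: [[0.992, -0.129, 0.0], [-0.129, -0.992, 0.0], [0.0, -0.0, -1.0]]
ft_force: [-3.8, -0.5, 6.6]
grip_width: 0.021
gripper_force: 70.4
time_s: 21.12
position: [0.58, 0.1753, 0.0642]
tool_rot: [[0.992, -0.129, 0.001], [-0.129, -0.992, 0.0], [0.001, -0.0, -1.0]]
ft_force: [-4.9, -0.2, 10.1]
grip_width: 0.021
gripper_force: 71.3
```

```bash
python3 -m pendant '[[0,0,0,0.0005,0,0,0],[0,0,0,0.0005,0,0,0],[0,0,0,0.0005,0,0,0]]'
python3 - <<'E'
from h import *
c=cam('side')
cv2.imwrite('pics/end.png',cv2.resize(c['image'][150:270,90:350],(780,360),interpolation=cv2.INTER_CUBIC))
E
```

```text
time_s: 21.5
position: [0.58, 0.1753, 0.0642]
tool_rot: [[0.992, -0.129, 0.001], [-0.129, -0.992, 0.0], [0.001, -0.0, -1.0]]
ft_force: [-6.0, -1.7, 14.4]
grip_width: 0.021
gripper_force: 71.8
```

View pics/end.png

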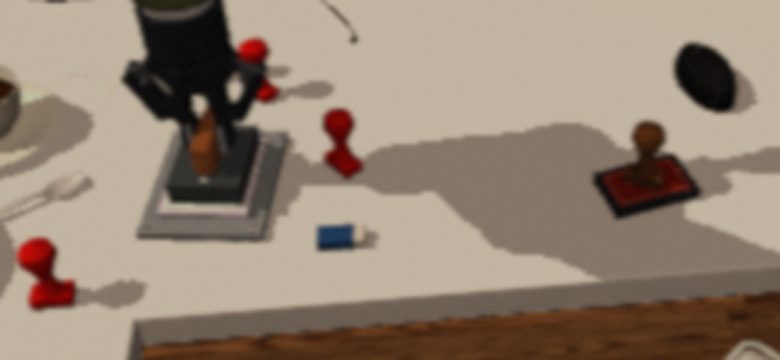

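The block sits on the bed at (210,165) in the crop and is still gripped. The stamp stands on the pad at (648,160), and the bed is on its stop: z stays at 0.0642 while the force rises.

```bash
python3 -c "
from rig import env
print(env.close_job())"
```

```text
the job is handed in; nothing more can be done
None
```

I handed the job in at about 21.6 s: the stamp stands free on the front ink pad, and the block is over the pin, still gripped and pressing the bed onto its stop with about 17 N (14.4 N measured plus the block's weight); the hand-in reported no verdict.

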